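Tip a standing book onto the copy mat and square it to the stop

ROBOT

A 6-joint arm with a two-finger parallel gripper is mounted at the origin on a cart in front of the work surface, level with it; the furniture and walls round the work are solid. World frame = base frame: x ahead of the robot, y to its left, z up, the work surface at z = 0. Lengths are in mm, angles in rad, forces in N, time in s.
With the tool pointing down it reaches from about 250 to 775 mm from the base axis. Payload 8.9 kg.
Tool frame: the origin (TCP) lies where the fingers leave the gripper's body, on its centre line; the fingertips stand 73 mm ahead of it and the grasp point (between the pads) lies 54 mm ahead of it; z points along the fingers, y is the direction in which the jaws open and shut (so a half turn about z gives the same grasp; the last joint's range is limited). The gripper opens to 85 mm and grips with 20 to 120 N. Pads are 22 mm wide; open, the fingers measure 114 mm over their backs; the gripper's body (76 mm by 85 mm) begins 54 mm behind the grasp point. The pads swing forward as they close: fully open they stand 13 mm farther back than shut.
Start: joints at [1.169, 0.291, -0.153, 1.127, 0, 1.431], TCP at [136.381, 506.975, 303.905] pointing down, gripper open.
Joint ranges: [-2.52, 2.52], [-0.91, 1.74], [-1.3, 1.37], [-1.96, 2.02], [-1.52, 1.47], [-3.14, 3.14]. Speed limits (rad/s): [2.22, 2.22, 2.79, 3.14, 3.14, 3.14].

INTERFACE

Orientations are given as a 3x3 rotation matrix whose columns are the frame's x, y, z axes.
In Python, from station import * gives the robot as it stands. Calls block until the motion is done:
- move_ptp(position, orientation): joint-space move of the TCP to a pose.
- move_straight(position, feed=150, rotation=None, guard=None): straight line of the TCP; rotation=None keeps the orientation; feed is the mean speed in mm/s. With guard (N) it stops when the force on the tool has changed by that much, and returns True; else False.
- move_joints(angles): joint-space move.
- let_go() and grasp(squeeze=None): open the fingers fully, or close them until they stop; squeeze is the grip in N (None keeps the last).
- pause(seconds).
- inverse_kinematics(position, orientation): joint angles nearest the present ones, or None.
- state(): the state.
- grab_frame(name): name is "scene" or "top" or "wrist"; returns the picture (384x512x3 uint8, red, green, blue); there is no depth.
- get_calibration(name): a dict with "K" (3x3 intrinsics, pixels), "cam_to_world" (4x4, takes a point from camera to world coordinates). Camera axes: x right, y up, looking along -z (the intrinsics and any distortion apply to the point x, -y, -z); pixel columns grow to the right and rows downward; lengths in mm; the calibration is good to about 2 mm. A picture is of the moment at which its call begins: read the wrist's pose just before it. get_calibration takes no time and is no camera call; for the wrist camera it gives the pose at the moment of the call.
A pose or a line that the arm cannot do raises IKError and nothing moves.
- finish_job(): hands the job in, once; it reports no verdict.
The state is a dict: "clock": time; "joints": joint angles; "dq": joint speeds; "joint_efforts": joint torques, N m; "ee_pos": TCP position; "orientation": TCP orientation; "wrist_force": force on the tool from outside, world axes, zero at the start; "wrist_torque": the same for the moment, N m; "finger_gap": opening from 0.0 (shut) to 1.0 (fully open).
Only numpy, scipy, OpenCV 4.12 (cv2) and the standard library are available. Lean on these libraries where they do the work, as an engineer would, in place of code of your own. Each camera call takes 0.05 s, during which the arm holds its last target. There are 200 camera calls.

TASK

A book stands on edge on the dark copying mat, at one side of the white frame printed there. Push it near its top so that it tips over and comes to lie flat inside the frame; then push the lying book, along the mat, until its edge rests flush against the metal stop bar, still inside the frame. Only push with closed or open fingers: do not lift or carry the book, and leave the glue stick, the mug and the tape roll where they are.

Things in the scene. Friction and masses are not known exactly. Their poses are not given: they have to be found in the camera images.
- mat: Dark rubber copying mat, 250 (x) x 380 (y) x 3 mm, fixed. Origin: centre of its underside, z up. Along its far (+x) side a metal stop bar, 306 mm long in y, 12 mm wide, top 18 mm above the desk; its near face is at x = +105 mm. White lines, flat, make the rest of the frame: inner edges at y = +150 and -150, near line x = -110 mm. Frame: 300 (y) x 215 mm (x).
- book: Closed rigid white-grey book, 0.25 to 0.5 kg: own x -73 to +75 mm, y -14 to +14 (thickness), z 0 to 200 (height). Origin: centre of its foot. Starts upright on the mat just at the left or right line of the frame (mat y about +130 or -130 mm), own x along the mat's x within 0.1 rad, far edge 29 to 45 mm short of the bar. Leant about 8 degrees, it topples over its lower long edge.
- book_mid (a point): Middle of the book's volume (own x 1, y 0, z 100 mm); axes as the book's. Tipped towards the mat's middle, the book lies 200 mm along the mat's y, 148 mm along its x and 28 mm thick, own x still towards the bar.
- book_far_edge (a point): Middle of the book's edge on its +x side, the edge that goes against the stop bar (75 mm from the book's origin along own x, 100 mm along own z).
- glue: Bystander: white and blue glue stick standing on the mat at the frame's other side, 25 mm diameter, 85 mm tall; origin at the centre of its underside.
- mug: Bystander: white mug, 86 mm across, 90 mm tall, handle out to the side, on the desk left of the mat; origin at the underside.
- tape_roll: Bystander: roll of tape lying flat, 61 mm across, 19 mm tall, on the desk beyond the mat; origin at the underside.

How it is judged (in metres and radians):
On the way:
1. the book has been tipped over and lies flat and still, wholly inside the frame, not yet against the stop bar (8 mm or more short of it) ((angle between book's own y axis and vertical below 0.08 rad or angle between book's own y axis and vertical above 3.06 rad) and y of book_mid in the frame of mat between -0.05 and 0.05 m and x of book_mid in the frame of mat above -0.036 m and z of book_mid in the frame of mat below 0.024 m and linear speed of book below 0.02 m/s and x of book_far_edge in the frame of mat below 0.097 m), for 0.2 s.
At the end, for the whole second after the job is handed in: The book lies flat (within 0.08 rad) and still on the mat, its middle within 50 mm of the frame's middle line in the mat's y (so that it lies between the white lines), its far edge within 5 mm of the stop bar and parallel to it within 0.06 rad ((angle between book's own y axis and vertical below 0.08 rad or angle between book's own y axis and vertical above 3.06 rad) and y of book_mid in the frame of mat between -0.05 and 0.05 m and x of book_mid in the frame of mat above -0.036 m and z of book_mid in the frame of mat below 0.024 m and linear speed of each of book, glue below 0.02 m/s and x of book_far_edge in the frame of mat above 0.1 m and angle between the x axis of book and the x axis of mat, either way round below 0.06 rad); the robot touches nothing.
It fails at once if the book is lifted or carried (its foot or its middle rises more than 20 mm above where tipping takes it) (height (world z) of book above 0.038 m or height (world z) of book_mid above 0.125 m).
It fails at once if the glue stick is moved more than 15 mm or knocked over (distance of glue from where it was at the start of the episode above 0.015 m or angle between glue's own z axis and vertical above 0.3 rad).
It fails at once if the mug or the tape roll is moved more than 15 mm (distance of any of mug, tape_roll from where it was at the start of the episode above 0.015 m).
It also fails if it takes over 58 s, if anything falls off the work surface, if the arm or the gripper's body presses on something with over 40 N, if the wrist force passes 120 N, or if a joint passes its speed limit or range.

## Working session

There is one attempt and no reset: what is moved stays moved. The work goes in short steps, each a Python script; the robot and the scene stay as the last script left them, time stands still between calls to the robot, and variables do not carry over. Pictures are saved under pics/ and viewed, about 8 in all and at most 12, crops included, and the job is handed in when it is done.

```bash
mkdir -p pics; ls
python3 - <<'E'
from station import *
import cv2,numpy as np
a=grab_frame("scene");b=grab_frame("top")
cv2.imwrite("pics/s0.png",a[:,:,::-1]);cv2.imwrite("pics/t0.png",b[:,:,::-1])
for n in("scene","top"):
    c=get_calibration(n);print(n,c.keys(),np.round(c["K"],1).tolist(),np.round(c["cam_to_world"],3).tolist())
print(state()["clock"])
E
```

```text
pics
scene dict_keys(['K', 'cam_to_world']) [[477.8, 0.0, 256.8], [0.0, 477.8, 194.5], [0.0, 0.0, 1.0]] [[0.859, 0.334, -0.388, 145.371], [-0.512, 0.547, -0.663, -641.295], [-0.009, 0.768, 0.641, 934.158], [0.0, 0.0, 0.0, 1.0]]
top dict_keys(['K', 'cam_to_world']) [[423.7, 0.0, 262.1], [0.0, 423.7, 190.1], [0.0, 0.0, 1.0]] [[-0.048, 0.975, -0.217, 418.127], [-0.999, -0.048, 0.006, 230.218], [-0.004, 0.217, 0.976, 1052.138], [0.0, 0.0, 0.0, 1.0]]
0.1
```

View pics/s0.png

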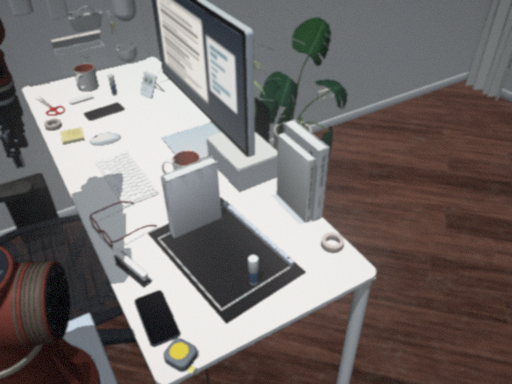

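View pics/t0.png

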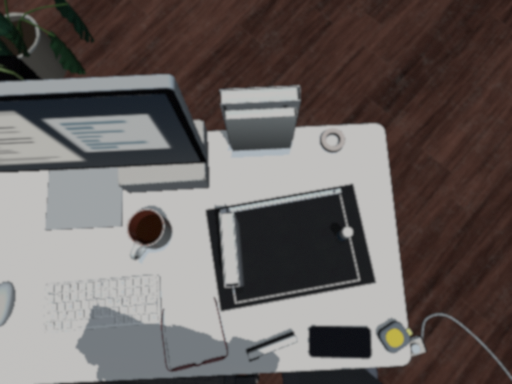

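The book stands upright at the left (+y) side of the mat, with its top at about (230,248) in the top view. The glue stick is on the right at (347,232), the mug to the left at (147,230) and the tape roll at (332,139). Next I'll measure the mat, the book top, the glue and the mug.

```bash
cat > h.py <<'E'
from station import *
import cv2,numpy as np
def ray(name,uv,z,c=None):
    c=c or get_calibration(name);K=c["K"];T=np.array(c["cam_to_world"])
    uv=np.atleast_2d(np.float64(uv))
    d=np.c_[(uv[:,0]-K[0][2])/K[0][0],-(uv[:,1]-K[1][2])/K[1][1],-np.ones(len(uv))]@T[:3,:3].T
    o=T[:3,3];return o+d*((z-o[2])/d[:,2])[:,None]
E
python3 - <<'E'
from h import *
im=cv2.imread("pics/t0.png");g=cv2.cvtColor(im,cv2.COLOR_BGR2GRAY)
roi=np.zeros_like(g);roi[175:320,200:385]=255
m=((g<70)*255).astype(np.uint8)&roi
cs=max(cv2.findContours(m,0,1)[0],key=cv2.contourArea)
w=ray("top",cv2.convexHull(cs)[:,0],3)[:,:2].astype(np.float32)
r=cv2.minAreaRect(w);print("mat",r,np.round(cv2.boxPoints(r)).tolist())
# book: bright blob inside left part
m2=((g>120)*255).astype(np.uint8);m2[:208]=0;m2[286:]=0;m2[:,:218]=0;m2[:,242:]=0
cb=max(cv2.findContours(m2,0,1)[0],key=cv2.contourArea)
print("px",cv2.boundingRect(cb),cv2.minAreaRect(cb))
print("book z203",np.round(ray("top",cv2.boxPoints(cv2.minAreaRect(cb)),203)).tolist())
print("glue z88",ray("top",(347.5,232),88),"mug z90",ray("top",[(147,228),(127,228),(166,228),(147,208),(147,249)],90).round())
print("tape",ray("top",(332,139),19))
a=cv2.resize(im[180:315,195:385],None,fx=4,fy=4,interpolation=cv2.INTER_CUBIC)
cv2.imwrite("pics/t0c.png",a)
E
```

```text
mat ((508.0923767089844, 164.96408081054688), (211.8612060546875, 294.1465148925781), 7.35219669342041) [[384.0, 297.0], [422.0, 6.0], [632.0, 33.0], [594.0, 324.0]]
px (219, 208, 23, 78) ((229.03128051757812, 246.38818359375), (21.878644943237305, 77.41999816894531), 1.6135388612747192)
book z203 [[422.0, 322.0, 203.0], [575.0, 314.0, 203.0], [572.0, 269.0, 203.0], [419.0, 279.0, 203.0]]
glue z88 [[525.36163389  34.50675197  88.        ]] mug z90 [[557. 491.  90.]
 [559. 537.  90.]
 [554. 448.  90.]
 [603. 491.  90.]
 [509. 490.  90.]]
tape [[773.26870908  38.21066872  19.        ]]
```

View pics/t0c.png

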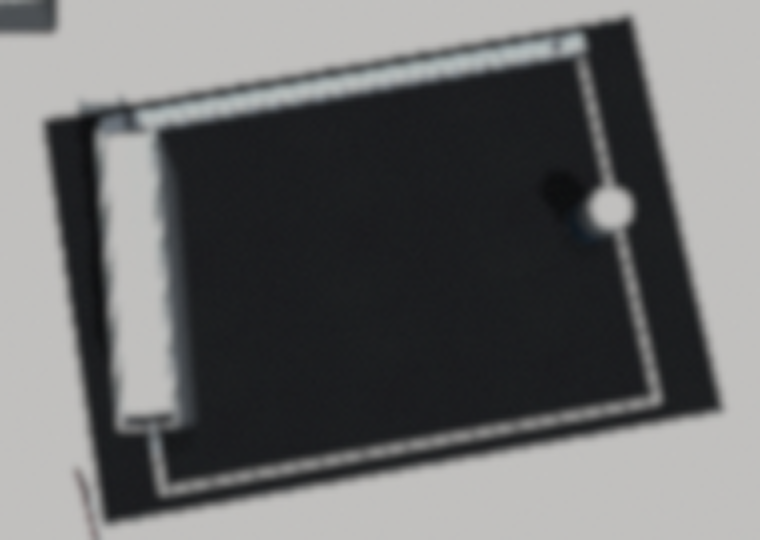

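The crop shows the mat corners at about (45,120), (632,16), (722,410) and (106,522). The book's top face has its far corners at (97,130) and (157,130), and its near corners at (117,430) and (177,428).

The measurements agree with the given sizes: bar, lines and glue all come out where they should. The book is at mat (-2, 134) with its yaw about -0.09 to the mat. Now I'll tip it.

```bash
cat >> h.py <<'E'
def down(a): # tool y axis along world yaw a, pointing down
    y=np.array([np.cos(a),np.sin(a),0]);z=np.array([0,0,-1.]);return np.c_[np.cross(y,z),y,z]
C=np.array([508.8,163.5]);YAW=0.128
UX=np.array([np.cos(YAW),np.sin(YAW)]);UY=np.array([-UX[1],UX[0]])
def w(mx,my,z): return np.r_[C+mx*UX+my*UY,z]
E
python3 - <<'E'
from h import *
a=.036;P=np.array([490.,296.,0]);n=np.array([-np.sin(a),np.cos(a),0])
grasp()
R=down(a)
p=lambda d,z:P+n*d+[0,0,z]
if inverse_kinematics(p(70,251),R) is None: R=down(a+np.pi)
print(inverse_kinematics(p(70,300),R))
move_ptp(p(75,310),R); move_straight(p(75,251),feed=120)
print(state()["ee_pos"],state()["wrist_force"],state()["clock"])
h=move_straight(p(-22,251),feed=45,guard=15)
print(h,state()["ee_pos"],state()["wrist_force"],state()["clock"])
move_straight(p(-12,251),feed=100)
pause(.6)
im=grab_frame("top");cv2.imwrite("pics/t1.png",im[:,:,::-1]);im=grab_frame("scene")
cv2.imwrite("pics/s1.png",im[:,:,::-1]);print(state()["clock"])
b=cv2.imread("pics/t1.png")
cv2.imwrite("pics/t1c.png",cv2.resize(b[180:315,195:385],None,fx=4,fy=4,interpolation=cv2.INTER_CUBIC))
E
```

```text
[0.52407096 0.45586514 0.08268166 1.19761285 0.         2.05886728]
[487.18342197 371.43105736 251.63433608] [-0.40433138  0.03478273  0.07223629] 2.9167
False [490.76182915 274.1735202  250.97814616] [ 0.0529823  -0.25125653 -0.43596394] 5.225
6.175
```

View pics/t1c.png

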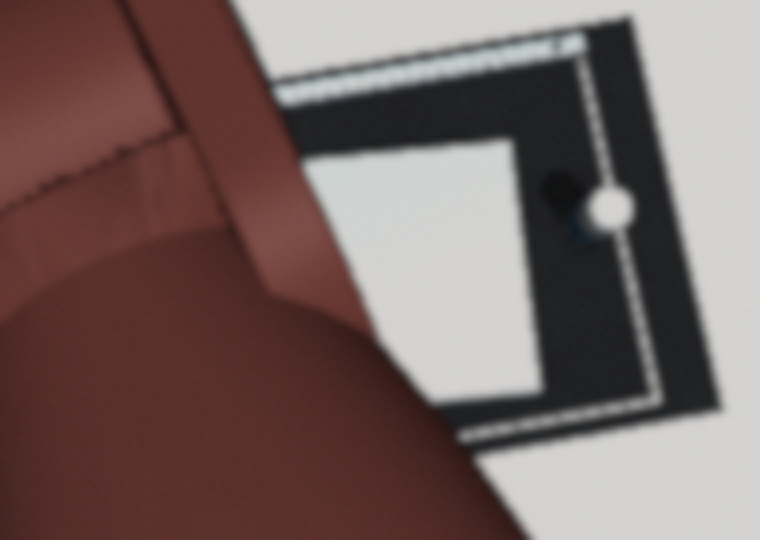

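View pics/s1.png

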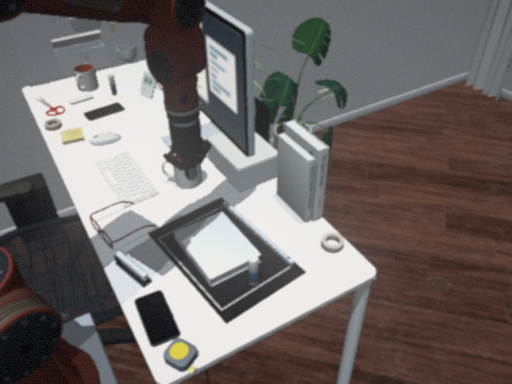

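The book lies flat, and its right edge runs from (513,140) to (543,392) in the crop. The glue hasn't moved, still at (610,208). I'll compute the pose and set up the push.

Run:
```python
from h import *
f=lambda p:np.float64(p)/4+[195,180]
q=ray("top",f([(513,140),(543,392)]),31)[:,:2]
M=lambda p:((p-C)@np.c_[UX,UY])
m=M(q);d=m[0]-m[1];print(m,"len",np.linalg.norm(d),"yaw rel",np.arctan2(d[1],d[0]))
th=np.arctan2(d[1],d[0]);mid=m.mean(0)+100*np.array([-np.sin(th),np.cos(th)]);print("mid",mid,"near edge x",mid[0]-74)
for a in(YAW+np.pi/2,YAW-np.pi/2):
    for mx in(-150,-110,-65):print(inverse_kinematics(w(mx,mid[1],75),down(a)))
s=state();print(s["ee_pos"],s["clock"])
```

```text
[[ 55.68186633 -93.31325906]
 [-94.50849367 -79.74803433]] len 150.80172266017487 yaw rel -0.09007580146089973
mid [-10.41790931  13.06394503] near edge x -84.41790930996765
[ 0.22627981  0.35401227 -0.8094023   0.40738176  0.          0.09827981]
[ 0.21702302  0.40558906 -0.71253097  0.4526763   0.          0.08902302]
[ 0.20847787  0.46421958 -0.59942343  0.50715332  0.          0.08047787]
[ 0.22627981  0.35401227 -0.8094023   0.40738176  0.         -3.04331285]
[ 0.21702302  0.40558906 -0.71253097  0.4526763   0.         -3.05256964]
[ 0.20847787  0.46421958 -0.59942343  0.50715332  0.         -3.06111479]
[490.45269067 283.9947816  251.02626898] 6.175
```

Run:
```python
from h import *
R=down(YAW+np.pi/2)
move_ptp(w(-120,13,200),R); let_go()
print(move_straight(w(-120,13,82),feed=120,guard=10))
h=move_straight(w(-48,13,82),feed=40,guard=15)
s=state();print(h,((s["ee_pos"][:2]-C)@np.c_[UX,UY]),s["wrist_force"],s["clock"])
pause(.2)
im=grab_frame("top");cv2.imwrite("pics/t2.png",im[:,:,::-1])
move_straight(w(-120,13,82),feed=120); move_straight(w(-150,13,250),feed=200)
move_joints([1.169, 0.291, -0.153, 1.127, 0, 1.431])
im=grab_frame("top");cv2.imwrite("pics/t3.png",im[:,:,::-1]);print(state()["clock"])
b=cv2.imread("pics/t3.png")
cv2.imwrite("pics/t3c.png",cv2.resize(b[180:315,195:385],None,fx=4,fy=4,interpolation=cv2.INTER_CUBIC))
```

```text
False
True [-52.02303125  12.98504163] [ 0.00103273 -0.93261515  0.54530416] 11.3583
14.9083
```

View pics/t3c.png

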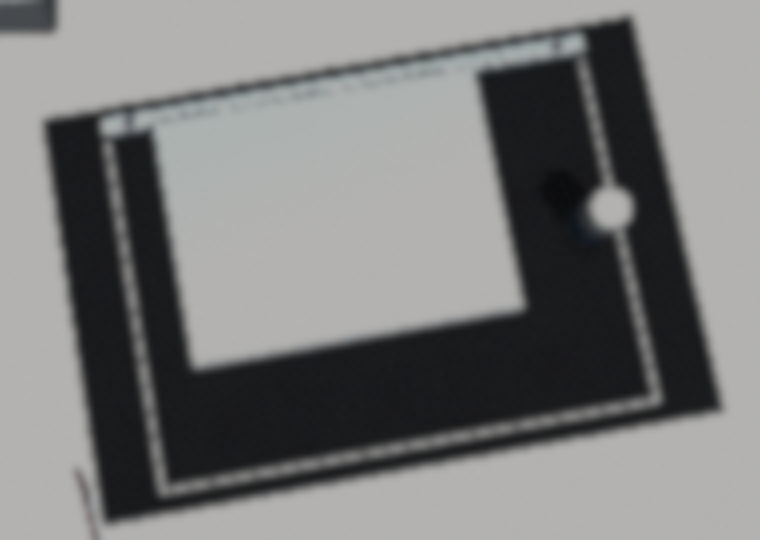

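The book appears flush against the bar, with its near corners at (193,370) and (527,312), and the glue unmoved. One numeric check before handing in.

Run:
```python
from h import *
f=lambda p:np.float64(p)/4+[195,180]
g=cv2.cvtColor(cv2.imread("pics/t3.png"),6)
q=ray("top",f([(193,370),(527,312),(480,73),(153,130)]),31)[:,:2]
m=(q-C)@np.c_[UX,UY];print(m.round(1))
d=m[0]-m[1];print("yaw",np.arctan2(-d[0],d[1]),"len",np.linalg.norm(d),"far x est",m[:2,0].mean()+148,"mid y",m.mean(0)[1])
```

```text
[[-45.8 121.3]
 [-47.2 -80.2]
 [100.  -82. ]
 [100.4 121.5]]
yaw -0.007154907413783407 len 201.49501695775925 far x est 101.52703038305886 mid y 20.182024258082766
```

The far edge comes out at 101.5 ±3 mm, which is close to the 100 mm limit. I'll give it a second, slower nudge: it's cheap, and where it stops shows whether there is a gap.

Run:
```python
from h import *
R=down(YAW+np.pi/2)
mm=lambda:((state()["ee_pos"][:2]-C)@np.c_[UX,UY]).round(2)
move_ptp(w(-120,20,200),R)
move_straight(w(-120,20,82),feed=120,guard=10)
move_straight(w(-70,20,82),feed=60,guard=10)
for g in (1.2,20):
    print(g,move_straight(w(-44,20,82),feed=12,guard=g),mm(),state()["wrist_force"].round(1) if hasattr(state()["wrist_force"],'round') else state()["wrist_force"],state()["clock"])
pause(.2)
move_straight(w(-70,20,82),feed=30);move_straight(w(-120,20,82),feed=100); move_straight(w(-150,20,250),feed=200)
move_joints([1.169, 0.291, -0.153, 1.127, 0, 1.431])
b=grab_frame("top")[:,:,::-1];print(state()["clock"])
cv2.imwrite("pics/t4c.png",cv2.resize(b[180:315,195:385],None,fx=4,fy=4,interpolation=cv2.INTER_CUBIC))
```

```text
1.2 True [-52.3   19.97] [ 0.  -0.  -0.7] 20.0333
20 True [-51.7   19.91] [-0.5  0.2  0.5] 20.525
24.7083
```

View pics/t4c.png

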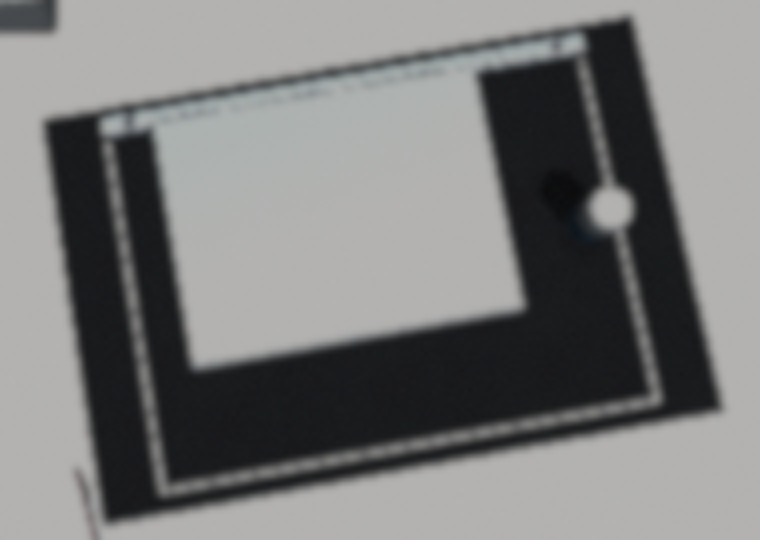

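The second push met the book at -52.3 mm and was stopped hard at -51.7 mm. That means the book was already against the bar. The picture is unchanged, so I'm handing in.

```bash
python3 -c "
from station import *
finish_job();print(state()['clock'])"
```

```text
the job is handed in; nothing more can be done
the job is handed in; nothing more can be done
```

The book was tipped flat inside the frame, then pushed along the mat against the stop bar, and the job is handed in. The last clock reading was 24.7 s, and no verdict was reported.

- **Tipping:** I pushed near the top with closed fingers. The book fell flat with its middle at about mat (-10, 13) mm and its far edge about 40 mm short of the bar.
- **Pushing:** I pushed the near edge with open fingers until the force guard stopped the arm, then repeated the push slowly. The second push met the book at -52.3 mm and stopped hard at -51.7 mm, so it was already against the bar.
- **Final checks:** The last full measurement, before the second push, put the book 0.007 rad off parallel with its middle at mat y of about 20 mm. The final picture looked unchanged, with the glue stick where it started; I did not re-measure the mug or the tape roll.
- **One disagreement:** The camera put the far edge at about 100 to 102 mm, give or take 3 mm, close to the 100 mm limit. The hard stop suggests 105 mm, and I trusted that over the picture.

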